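Draw the printing plate home and lock it

TASK

On the dial printer's bed, draw the brass printing plate out from under the blue bridge by pressing lightly on top of it and pulling it toward the front stop until it sits fully home against the stop, then swing the red lever all the way shut to lock it there. The engraved plate is delicate: never press on it with more than about 2.5 kg (25 N). Leave the other things on the bench where they are, and let go of everything at the end.

Things in the scene. Friction and masses are not known exactly. Their poses are not given: they have to be found in the camera images.
- press_bed: Fixed printer bed: grey base 250 (x) x 160 (y) x 12 mm; origin at its underside's centre, 4-12 mm above the bench; x from front stop to bridge, y to the lever's side, z up. The plate lies on it (z = 12 mm) in a 72 mm wide channel along x, centred on y = 0, between steel rails flush with the plate's top (z = 20 mm). A flat side shelf of base height runs along its right, y = -80 to -180 mm
- stop_face (a point): Centre of the front stop's inner face, where the plate's front edge must come to rest; at x = -85, y = 0, z = 20 mm in the bed's frame. The dark steel stop runs across the front end of the channel, its top 4 mm above this point
- bridge_front (a point): Middle of the upper front edge of the fixed blue bridge, at x = 45, y = 0, z = 36 mm in the bed's frame. The bridge spans the channel from there 80 mm back; underside 10 mm lower (6 mm above the plate). It carries a steel ink cup, 64 mm across, 40 mm behind this edge, to 34 mm above it
- plate: Loose brass printing plate, 110 (x) x 70 (y) x 8 mm thick, 0.35-0.7 kg, axes as the bed's; origin at its underside's centre (top 8 mm above, front edge at its x = -55 mm). Starts 40 to 65 mm short of the stop, rear under the bridge; fully home its origin is at x = -30, z = 12 mm in the bed's frame. Friction about 0.2 on the oiled bed, 0.9 on its matt etched top: a fingertip pressing with 6 to 12 N draws it
- lock_lever (a joint): Red lock lever on an upright pivot, rad. 0 = shut (a limit): knob arm points to the bed's +y, toe to -y across the channel, 2 mm behind a plate that is home. 1.57 = open: knob arm to the bed's -x, toe to +x. Grows counter-clockwise seen from above, limit 1.6, starts at 1.2 to 1.55. Stays where left; about 1 N at the knob turns it. It cannot shut while the plate is not home
- lever_pivot (a point): The lever's pivot axis, fixed: x = 32, y = 58 mm in the bed's frame, at z = 20 mm (height of the rails' top)
- lever_knob (a point): Centre of the upright round black knob pin on the lever's arm: 12 mm diameter, graspable from above; 55 mm from the pivot axis and 43.5 mm above the bed's origin. The pin's top is 14 mm above this point, the arm's top 16 mm below
- round_tin: White round tin with an aluminium lid, 60 mm across, 26 mm tall, standing on the bed's side shelf; origin at its underside's centre. Bystander
- spare_plate: Small square steel plate 60 x 60 x 6 mm lying on the bed's side shelf; origin at its underside's centre. Bystander
- ink_jar: Red-brown ink jar with a dark cap, 64 mm across, 75 mm tall; origin at its underside's centre. Bystander
- green_tin: Green round tin with a white lid, 66 mm across, 30 mm tall; origin at its underside's centre. Bystander
- glue_bottle: White bottle with a red cap, 40 mm across, 100 mm tall; origin at its underside's centre. Bystander
- brush_pot: Glass pot with brushes, 66 mm across, pot 65 mm tall, brushes to 128 mm; origin at its underside's centre. Bystander
- graver: Graver with a dark wooden handle, 150 mm long, lying on the bench; origin under it. Bystander
Things that resemble listed ones, but are neither listed nor needed, are in the scene too. Of the things that look like the plate, the largest one is meant.

How it is judged (in metres and radians):
On the way, in this order (a step that is already met when the one before it is completed fails the run):
1. the plate is drawn home against the front stop (within 2.5 mm) while the lever is still open (x of plate in the frame of press_bed below -0.0275 m and value of joint lock_lever above 0.7 rad), for 0.2 s.
2. the lever is swung shut (within 0.1 rad) (value of joint lock_lever below 0.1 rad), for 0.2 s.
At the end, for the whole second after the job is handed in: The plate lies flat in the channel, at rest, its front edge within 2.5 mm of the stop, and the lever is shut to within 0.1 rad (x of plate in the frame of press_bed below -0.0275 m and z of plate in the frame of press_bed below 0.014 m and value of joint lock_lever below 0.1 rad and linear speed of plate below 0.01 m/s); the robot touches nothing.
It fails at once if the plate pressed with more than 25 N (contact force between the fingers and plate above 25 N).
It fails at once if another thing on the bench shifted by more than 20 mm (distance of any of round_tin, spare_plate, ink_jar, green_tin, glue_bottle, brush_pot, graver from where it was at the start of the episode above 0.02 m).
It also fails if it takes over 58 s, if anything falls off the work surface, if the arm or the gripper's body presses on something with over 40 N, if the wrist force passes 120 N, or if a joint passes its speed limit or range.

ROBOT

A 6-joint arm with a two-finger parallel gripper is mounted at the origin on the work surface. World frame = base frame: x ahead of the robot, y to its left, z up, the work surface at z = 0. Lengths are in mm, angles in rad, forces in N, time in s.
With the tool pointing down it reaches from about 350 to 875 mm from the base axis. Payload 15.5 kg.
Tool frame: the origin (TCP) lies at the very end of the fingers, on their centre line; the grasp point (between the pads) lies 19 mm behind it; z points along the fingers, y is the line along which they close (so a half turn about z gives the same grasp; the last joint's range is limited). The gripper opens to 85 mm and grips with 20 to 120 N. Pads are 22 mm wide; open, the fingers measure 114 mm over their backs; the gripper's body (76 mm by 85 mm) begins 54 mm behind the grasp point. The pads swing forward as they close: fully open they stand 13 mm farther back than shut.
Start: joints at [-1.331, 0.494, 1.345, -0, 1.302, -0.096], TCP at [205.364, -590.298, 231.277] pointing down, gripper open.
Joint ranges: [-2.91, 2.91], [-0.82, 2.16], [0.22, 2.67], [-1.22, 4.37], [0.12, 2.79], [-3.08, 3.08]. Speed limits (rad/s): [1.89, 1.89, 2.57, 3.01, 3.01, 3.01].

INTERFACE

Orientations are given as a unit quaternion [w, x, y, z].
In Python, from station import env gives the robot as it stands.
- The arm moves only by the tool move_arm, never from a script. Its argument "rows" is a list of rows, each an object of numbers: "tx", "ty", "tz": the shift along the tool's x, y, z in m; "wx", "wy", "wz": the turn, a rotation vector about the tool's x, y, z in rad; "gripper": the gripper command: -1 is shut, 1 is fully open, values between are in proportion. In form: [{"tx": .., "ty": .., "tz": .., "wx": .., "wy": .., "wz": .., "gripper": ..}, ...]. A call has 1 to 10 rows; each row is the pose to reach, as a shift and turn from the pose commanded when the call began, along the tool's axes at that moment; what a row does not reach only later rows make up. A row lasts 1/8 s, in which the tool goes at most 62.5 mm and 10.7 degrees, less where a joint would pass 70% of its speed; a pose out of reach is approached as far as the arm can. A call with a gripper value outside its range is refused whole. The fingers move at their own pace and stop on an object; "newtons" is the grip in N (left out, the last holds). Time passes only in rows, so rows that repeat a pose let the fingers close. It gives the time, the measured TCP pose, the force and the opening at its end, in the units of the state.
- env.read_state(): the state, without advancing time (a new reading comes with each control period).
- env.camera(name): name is "scene" or "top"; returns a dict with "pixels" (480x640x3 uint8, blue, green, red), "fov_y" (degrees; the focal length in pixels is half the picture's height over the tangent of half this angle, whatever the lens; pixels are square), "cx", "cy" (the principal point, pixels), "dist" ([k1, k2, p1, p2, k3] as OpenCV has them; the pictures are not rectified), "pose" (4x4, takes a point from camera to world coordinates). Camera axes: x right, y up, looking along -z (the intrinsics and any distortion apply to the point x, -y, -z); pixel columns grow to the right and rows downward; lengths in mm; the calibration is good to about 2 mm. A picture is of the moment at which its call begins. There is no depth.
- env.job_done(): hands the job in, once; it reports no verdict.
Trained networks look in a picture, given as the dict that the camera call returned (one of the last four; its "shot" number tells which), for a name from the list of things; names that differ only in an ending like _2 or _b are one class to them, and where a whole thing is asked for, a point or a joint stands for the part that bears it (a point fixed in the world has none). Each returns a list of dicts, best first, with "p" (0 to 1); they miss things now and then, are a little off and sometimes report something else, mostly with a low value. They report only what shows in the picture. A call takes as long as a camera call. They do not tell look-alikes from the thing itself.
- env.find_in(thing, picture): "centre" ([x, y, z] in mm, in world coordinates, good to about 4 mm: the middle of the surface that is visible of it).
- env.cut_out(thing, picture): "pixels" (480x640 bool, what is visible of it).
- env.place_of(thing, picture): "centre" ([x, y, z] in mm, in world coordinates, good to about 4 mm: a listed point, or the origin of a listed thing).
The state is a dict: "clock": time; "joint_pos": joint angles; "qd": joint speeds; "effort": joint torques, N m; "tool_pos": TCP position; "orientation": TCP orientation; "contact_force": force on the tool from outside, world axes, zero at the start; "ft_torque": the same for the moment, N m; "gripper_width": finger opening in mm.
Only numpy, scipy, OpenCV 4.12 (cv2) and the standard library are available. Lean on these libraries where they do the work, as an engineer would, in place of code of your own. Each camera call takes 0.05 s, during which the arm holds its last target. There are 200 camera calls.

## Working session

There is one attempt and no reset: what is moved stays moved. The work goes in short steps, Python scripts to look and compute and a tool call to move; the robot and the scene stay as the last step left them, time stands still between calls to the robot, and variables do not carry over. Pictures are saved under pics/ and viewed, on a budget of 10 in all, crops included, one or two more only if the job needs it, and the job is handed in when it is done.

Besides the shell and the picture viewer there is one more tool, called after ">>>" as name(argument=value, ...), one argument or row to a line, values as JSON. move_arm: Moves the arm, as the interface text tells. Its arguments: {"type":"object","properties":{"rows":{"type":"array","items":{"type":"object","properties":{"tx":{"type":"number"},"ty":{"type":"number"},"tz":{"type":"number"},"wx":{"type":"number"},"wy":{"type":"number"},"wz":{"type":"number"},"gripper":{"type":"number"}}}},"newtons":{"type":"number"}},"required":["rows"]}

```bash
ls; mkdir -p pics; python3 - <<'E'
from station import env
import cv2,numpy as np
print(env.read_state())
for n in ["top","scene"]:
    c=env.camera(n); cv2.imwrite(f"pics/{n}1.png",c["pixels"])
    print(n,c["fov_y"],c["cx"],c["cy"],c["dist"],np.round(c["pose"],3).tolist())
    for t in ["press_bed","stop_face","bridge_front","plate","lever_pivot","lever_knob","round_tin","spare_plate"]:
        print(t,[(np.round(d["centre"],1).tolist(),round(d["p"],2)) for d in env.place_of(t,c)][:3])
E
```

```text
pics
{'clock': 0.0, 'joint_pos': array([-1.33150188e+00,  4.94204980e-01,  1.34611650e+00, -1.29368330e-05,
        1.30253038e+00, -9.54489417e-02]), 'qd': array([ 1.87691762e-04, -8.28963842e-04, -7.36760827e-04,  3.52269890e-05,
        8.39755231e-04,  2.88528662e-04]), 'effort': array([-3.51950068e-03, -8.82154298e+01, -3.83870244e+01, -3.49609782e-04,
        1.01387300e-02,  1.12847749e-05]), 'tool_pos': array([ 205.27203546, -589.9447743 ,  230.69167014]), 'orientation': array([-6.27528232e-04,  9.86025543e-01,  1.66593013e-01, -5.14636811e-05]), 'contact_force': array([0.07384257, 0.059313  , 0.2459706 ]), 'ft_torque': array([ 0.03240158, -0.00118828, -0.02196272]), 'gripper_width': 85.39529007573606}
top 57.80637629073537 327.10971380147583 234.79570719713564 [-0.06620863  0.          0.          0.          0.        ] [[0.009, 0.994, -0.106, 432.473], [-1.0, 0.007, -0.021, -3.755], [-0.02, 0.106, 0.994, 1078.787], [0.0, 0.0, 0.0, 1.0]]
press_bed [([581.7, -81.2, 2.5], 0.96), ([632.5, -410.7, -2.7], 0.57)]
stop_face [([496.8, -80.3, 23.5], 0.66), ([492.6, -421.9, 1.9], 0.4
[... 362 characters left out ...]
9733 324.3890238296049 238.9602968404508 [-0.0743127  0.         0.         0.         0.       ] [[0.849, -0.364, 0.384, 1000.948], [0.529, 0.592, -0.608, -691.791], [-0.006, 0.719, 0.695, 876.745], [0.0, 0.0, 0.0, 1.0]]
press_bed [([583.8, -79.1, 4.6], 0.88), ([498.1, -84.5, 24.1], 0.62)]
stop_face [([497.4, -82.3, 25.4], 0.95), ([584.2, -81.3, 7.6], 0.47)]
bridge_front [([631.2, -79.9, 39.6], 0.61)]
plate [([679.1, 99.8, -0.6], 0.91), ([617.3, -74.3, 16.8], 0.81), ([507.8, 100.7, 0.1], 0.68)]
lever_pivot [([610.7, -24.3, 28.8], 0.7)]
lever_knob [([565.1, -2.7, 47.0], 0.52)]
round_tin [([542.6, -208.2, 19.9], 0.88), ([497.3, -422.4, -4.5], 0.44)]
spare_plate [([640.7, -210.7, 22.1], 0.62)]
```

View pics/top1.png

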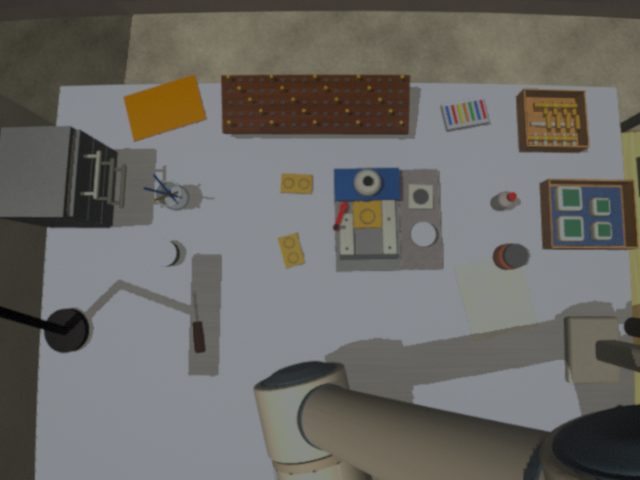

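View pics/scene1.png

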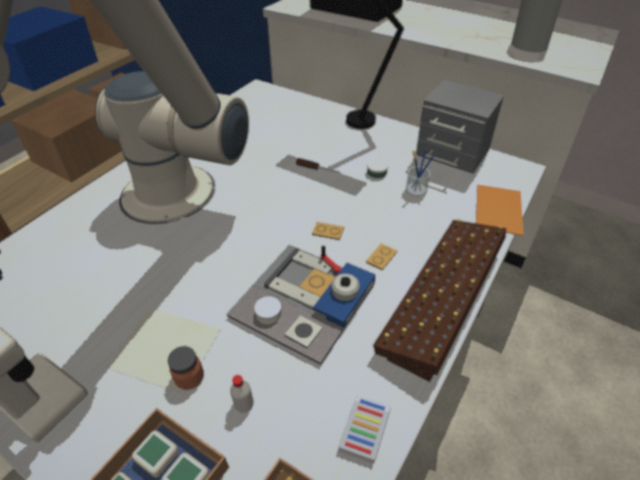

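The top view shows the bed near (380,218) with its axes roughly along the world's, the plate at (367,215), the red lever at (341,215) with its knob toward the front, the round tin at (424,235) and the spare plate at (420,197). The scene view agrees. I'll fit the bed pose and overlay the model.

```bash
cat > h.py <<'E'
from station import env
import cv2,numpy as np
from scipy.optimize import least_squares
def proj(c,P):
    P=np.atleast_2d(P).astype(float); T=np.linalg.inv(np.array(c["pose"]))
    q=(P@T[:3,:3].T+T[:3,3])*[1,-1,-1]
    f=240/np.tan(np.radians(c["fov_y"]/2)); K=np.array([[f,0,c["cx"]],[0,f,c["cy"]],[0,0,1]])
    return cv2.projectPoints(q,np.zeros(3),np.zeros(3),K,np.array(c["dist"],float))[0][:,0]
def bed(p,L):
    L=np.atleast_2d(L).astype(float); c,s=np.cos(p[3]),np.sin(p[3])
    return L@np.array([[c,s,0],[-s,c,0],[0,0,1]])+p[:3]
PT={"press_bed":[0,0,0],"stop_face":[-85,0,20],"bridge_front":[45,0,36],"lever_pivot":[32,58,20]}
def overlay(c,p,ang,px,name,box,k):
    x0,y0,w,h=box; im=cv2.resize(c["pixels"][y0:y0+h,x0:x0+w],None,fx=k,fy=k,interpolation=cv2.INTER_CUBIC)
    def pl(L,col,closed=True):
        q=((proj(c,bed(p,L))-[x0,y0]+.5)*k).astype(int); cv2.polylines(im,[q.reshape(-1,1,2)],closed,col,1)
    pl([[-125,-80,12],[125,-80,12],[125,80,12],[-125,80,12]],(0,255,0))
    pl([[-85,-36,20],[-85,36,20]],(255,0,255)); 
    pl([[45,-80,36],[45,80,36]],(255,255,0))
    pl([[px-55,-35,20],[px-55,35,20],[45,35,20],[45,-35,20]],(0,0,255))
    k_=[32-55*np.sin(ang),58+55*np.cos(ang),57.5]
    pl([[32,58,30],k_],(255,255,255)); cv2.imwrite(name,im); return k_
E
python3 - <<'E'
from h import *
obs=[];W={}
for i in range(3):
  for n in ["top","scene"]:
    c=env.camera(n)
    for t in ["press_bed","stop_face","bridge_front","lever_pivot","plate","lever_knob","round_tin","spare_plate"]:
        r=[d for d in env.place_of(t,c) if d["p"]>.4]
        r=[d for d in r if 470<d["centre"][0]<680 and -240<d["centre"][1]<40]
        if t=="stop_face": r=[d for d in r if d["centre"][0]<530]
        if t=="press_bed": r=[d for d in r if d["centre"][0]>550]
        if r: W.setdefault(t,[]).append(r[0]["centre"])
    if n=="top": ct=c
    else: cs=c
m={t:np.mean(v,0) for t,v in W.items()}
for t in m: print(t,m[t].round(1),np.std(W[t],0).round(1),len(W[t]))
s=least_squares(lambda p:np.concatenate([(bed(p,PT[t])[0]-m[t]) for t in PT]),[583,-80,5,0])
p=s.x; print(p.round(3),s.fun.reshape(-1,3).round(1)); np.save("bed.npy",p)
inv=lambda w:(w-p[:3])@np.array([[np.cos(p[3]),-np.sin(p[3]),0],[np.sin(p[3]),np.cos(p[3]),0],[0,0,1]])
print("plate",inv(m["plate"])); k=inv(m["lever_knob"]);print("knob",k); a=np.arctan2(-(k[0]-32),k[1]-58);print("ang",a)
overlay(ct,p,a,inv(m["plate"])[0],"pics/ot.png",(325,160,125,115),6)
overlay(cs,p,a,inv(m["plate"])[0],"pics/os.png",(220,235,165,130),4.8)
E
```

```text
press_bed [584.6 -80.4   2.8] [1.3 1.6 3.1] 6
stop_face [497.4 -83.1  23.9] [1.3 0.9 1.8] 6
bridge_front [628.6 -79.3  40.1] [2.9 3.  1.6] 6
lever_pivot [610.5 -23.1  27.6] [0.9 2.3 2.5] 6
plate [618.9 -77.1  18.2] [1.6 1.9 0.8] 6
lever_knob [562.3  -3.3  49.9] [1.2 2.7 3.8] 6
round_tin [ 542.6 -214.3   14.7] [1.3 3.8 2.4] 5
spare_plate [ 641.8 -213.4   18.4] [1.2 1.6 3.3] 4
[ 5.82812e+02 -8.09160e+01  4.59200e+00  3.70000e-02] [[-1.8 -0.5  1.8]
 [ 0.5 -0.9  0.7]
 [-0.8  0.1  0.5]
 [ 2.2  1.4 -3. ]]
plate [36.22253671  2.5053956  13.55833332]
knob [-17.61460383  78.34067447  45.29166665]
ang 1.1817217532954754
```

View pics/ot.png

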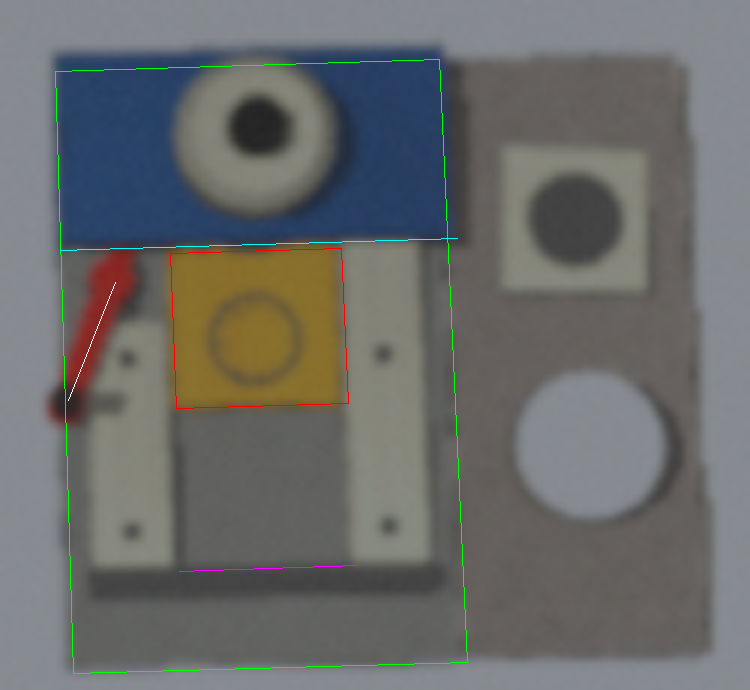

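View pics/os.png

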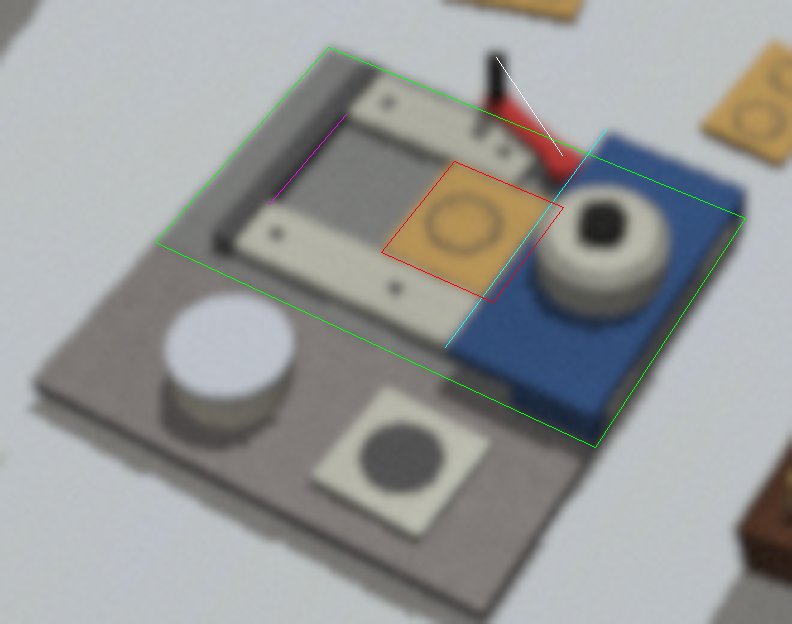

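The overlay matches both views: plate front edge at bed x ≈ -19, lever at about 1.18 rad, bed z ≈ 4.6 mm, yaw ≈ 0.03. The picture suggests slightly less yaw than the fit. Now I'll compute the move above the plate.

```bash
cat >> h.py <<'E'
from scipy.spatial.transform import Rotation as R
P=None
try:
    P=np.load("bed.npy"); P[3]=0.032
except Exception: pass
def to(L,wyaw=None):
    s=env.read_state(); q=s["orientation"]; Rt=R.from_quat(q[[1,2,3,0]]); w=bed(P,L)[0]
    Rg=R.from_matrix([[np.cos(P[3]),np.sin(P[3]),0],[np.sin(P[3]),-np.cos(P[3]),0],[0,0,-1]])
    print("world",w.round(1),"shift mm",Rt.inv().apply(w-s["tool_pos"]).round(2),"rotvec",(Rt.inv()*Rg).as_rotvec().round(4),"t",s["clock"],"F",s["contact_force"].round(2))
E
python3 -c "
from h import *
to([12,0,150]);to([12,0,42])"
```

```text
world [594.8 -80.5 154.6] shift mm [ 535.33 -353.46   76.69] rotvec [-1.000e-04  0.000e+00  3.028e-01] t 3.6 F [ 0.13  0.18 -0.89]
world [594.8 -80.5  46.6] shift mm [ 535.33 -353.45  184.69] rotvec [-1.000e-04  0.000e+00  3.028e-01] t 3.6 F [ 0.13  0.18 -0.89]
```

>>> move_arm(
  rows=[
    {"tx": 0.05, "ty": -0.033, "tz": 0, "wz": 0.05, "gripper": -1},
    {"tx": 0.1, "ty": -0.066, "tz": 0, "wz": 0.1, "gripper": -1},
    {"tx": 0.15, "ty": -0.1, "tz": 0, "wz": 0.15, "gripper": -1},
    {"tx": 0.2, "ty": -0.132, "tz": 0, "wz": 0.2, "gripper": -1},
    {"tx": 0.25, "ty": -0.165, "tz": 0, "wz": 0.25, "gripper": -1},
    {"tx": 0.3, "ty": -0.198, "tz": 0, "wz": 0.303, "gripper": -1},
    {"tx": 0.35, "ty": -0.231, "tz": 0.01, "wz": 0.303, "gripper": -1},
    {"tx": 0.4, "ty": -0.264, "tz": 0.03, "wz": 0.303, "gripper": -1},
    {"tx": 0.45, "ty": -0.297, "tz": 0.05, "wz": 0.303, "gripper": -1},
    {"tx": 0.5, "ty": -0.33, "tz": 0.077, "wz": 0.303, "gripper": -1},
  ],
)

```text
$.rows[0]: bad value
```

```bash
python3 -c "
from h import *
to([12,0,42])"
```

```text
world [594.8 -80.5  46.6] shift mm [ 535.33 -353.45  184.69] rotvec [-1.000e-04  0.000e+00  3.028e-01] t 3.6 F [ 0.13  0.18 -0.89]
```

>>> move_arm(
  rows=[
    {"tx": 0.05, "ty": -0.033, "tz": 0, "wx": 0, "wy": 0, "wz": 0.05, "gripper": -1},
    {"tx": 0.1, "ty": -0.066, "tz": 0, "wx": 0, "wy": 0, "wz": 0.1, "gripper": -1},
    {"tx": 0.15, "ty": -0.1, "tz": 0, "wx": 0, "wy": 0, "wz": 0.15, "gripper": -1},
    {"tx": 0.2, "ty": -0.132, "tz": 0, "wx": 0, "wy": 0, "wz": 0.2, "gripper": -1},
    {"tx": 0.25, "ty": -0.165, "tz": 0, "wx": 0, "wy": 0, "wz": 0.25, "gripper": -1},
    {"tx": 0.3, "ty": -0.198, "tz": 0, "wx": 0, "wy": 0, "wz": 0.303, "gripper": -1},
    {"tx": 0.35, "ty": -0.231, "tz": 0.01, "wx": 0, "wy": 0, "wz": 0.303, "gripper": -1},
    {"tx": 0.4, "ty": -0.264, "tz": 0.03, "wx": 0, "wy": 0, "wz": 0.303, "gripper": -1},
    {"tx": 0.45, "ty": -0.297, "tz": 0.05, "wx": 0, "wy": 0, "wz": 0.303, "gripper": -1},
    {"tx": 0.5, "ty": -0.33, "tz": 0.077, "wx": 0, "wy": 0, "wz": 0.303, "gripper": -1},
  ],
)

```text
clock: 4.85
tool_pos: [568.1, -116.0, 155.9]
orientation: [0.0, 1.0, 0.016, 0.001]
contact_force: [0.8, -1.4, 0.1]
gripper_width: 0.3
```

```bash
python3 -c "
from h import *
to([12,0,42])"
```

```text
world [594.8 -80.5  46.6] shift mm [ 27.66 -34.62 109.37] rotvec [ 0.0005 -0.0013 -0.    ] t 4.85 F [ 0.76 -1.4   0.05]
```

>>> move_arm(
  rows=[
    {"tx": 0.014, "ty": -0.018, "tz": 0.02, "wx": 0, "wy": 0, "wz": 0, "gripper": -1},
    {"tx": 0.026, "ty": -0.033, "tz": 0.05, "wx": 0, "wy": 0, "wz": 0, "gripper": -1},
    {"tx": 0.026, "ty": -0.033, "tz": 0.08, "wx": 0, "wy": 0, "wz": 0, "gripper": -1},
    {"tx": 0.026, "ty": -0.033, "tz": 0.1, "wx": 0, "wy": 0, "wz": 0, "gripper": -1},
    {"tx": 0.026, "ty": -0.033, "tz": 0.107, "wx": 0, "wy": 0, "wz": 0, "gripper": -1},
    {"tx": 0.026, "ty": -0.033, "tz": 0.107, "wx": 0, "wy": 0, "wz": 0, "gripper": -1},
    {"tx": 0.026, "ty": -0.033, "tz": 0.107, "wx": 0, "wy": 0, "wz": 0, "gripper": -1},
  ],
)

```text
clock: 5.72
tool_pos: [592.1, -84.1, 50.0]
orientation: [0.0, 1.0, 0.016, 0.001]
contact_force: [-0.0, 0.2, -0.2]
gripper_width: 0.2
```

```bash
python3 - <<'E'
from h import *
to([12,0,42])
c=env.camera("scene"); 
x0,y0,w,h=200,180,200,160
cv2.imwrite("pics/s2.png",cv2.resize(c["pixels"][y0:y0+h,x0:x0+w],None,fx=3.6,fy=3.6,interpolation=cv2.INTER_CUBIC))
E
```

```text
world [594.8 -80.5  46.6] shift mm [ 2.82 -3.49  3.43] rotvec [ 0.0004 -0.0013 -0.0004] t 5.725 F [-0.    0.22 -0.19]
```

View pics/s2.png

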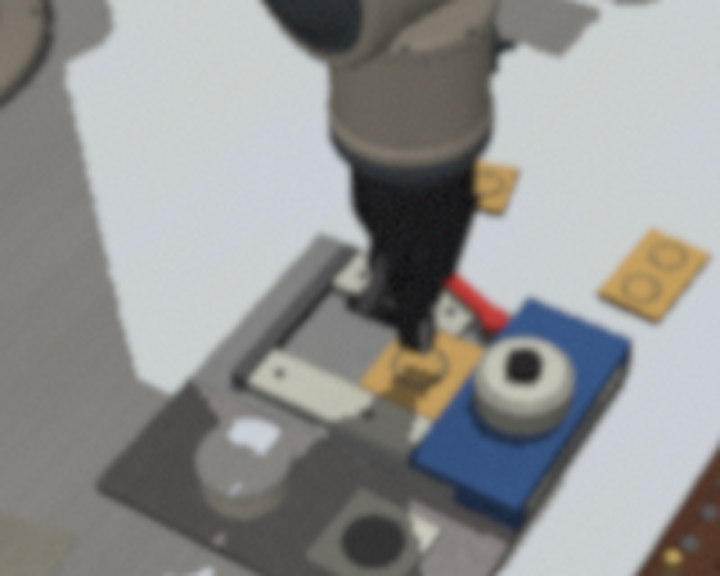

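The shut fingertips stand over the plate, clear of the bridge and lever. I'll lower in steps.

>>> move_arm(
  rows=[
    {"tx": 0.003, "ty": -0.0035, "tz": 0.01, "wx": 0, "wy": 0, "wz": 0, "gripper": -1},
    {"tx": 0.003, "ty": -0.0035, "tz": 0.018, "wx": 0, "wy": 0, "wz": 0, "gripper": -1},
    {"tx": 0.003, "ty": -0.0035, "tz": 0.018, "wx": 0, "wy": 0, "wz": 0, "gripper": -1},
    {"tx": 0.003, "ty": -0.0035, "tz": 0.018, "wx": 0, "wy": 0, "wz": 0, "gripper": -1},
  ],
)

```text
clock: 6.28
tool_pos: [594.4, -80.2, 31.0]
orientation: [-0.0, 1.0, 0.016, -0.0]
contact_force: [0.7, -1.1, -0.0]
gripper_width: -0.1
```

>>> move_arm(
  rows=[
    {"tx": 0, "ty": 0, "tz": 0.001, "wx": 0, "wy": 0, "wz": 0, "gripper": -1},
    {"tx": 0, "ty": 0, "tz": 0.002, "wx": 0, "wy": 0, "wz": 0, "gripper": -1},
    {"tx": 0, "ty": 0, "tz": 0.002, "wx": 0, "wy": 0, "wz": 0, "gripper": -1},
  ],
)

```text
clock: 6.65
tool_pos: [594.4, -80.2, 29.1]
orientation: [0.0, 1.0, 0.016, -0.0]
contact_force: [1.2, 0.4, 0.3]
gripper_width: -0.3
```

>>> move_arm(
  rows=[
    {"tx": 0, "ty": 0, "tz": 0.0007, "wx": 0, "wy": 0, "wz": 0, "gripper": -1},
    {"tx": 0, "ty": 0, "tz": 0.0015, "wx": 0, "wy": 0, "wz": 0, "gripper": -1},
    {"tx": 0, "ty": 0, "tz": 0.0015, "wx": 0, "wy": 0, "wz": 0, "gripper": -1},
  ],
)

```text
clock: 7.02
tool_pos: [594.4, -80.2, 27.5]
orientation: [-0.0, 1.0, 0.016, -0.0]
contact_force: [-0.1, -0.5, -0.2]
gripper_width: -0.2
```

>>> move_arm(
  rows=[
    {"tx": 0, "ty": 0, "tz": 0.0005, "wx": 0, "wy": 0, "wz": 0, "gripper": -1},
    {"tx": 0, "ty": 0, "tz": 0.001, "wx": 0, "wy": 0, "wz": 0, "gripper": -1},
    {"tx": 0, "ty": 0, "tz": 0.001, "wx": 0, "wy": 0, "wz": 0, "gripper": -1},
  ],
)

```text
clock: 7.4
tool_pos: [594.4, -80.2, 26.6]
orientation: [-0.0, 1.0, 0.016, -0.0]
contact_force: [-0.1, 0.6, -0.0]
gripper_width: 0.0
```

Next, 0.5 mm steps.

>>> move_arm(
  rows=[
    {"tx": 0, "ty": 0, "tz": 0.0005, "wx": 0, "wy": 0, "wz": 0, "gripper": -1},
    {"tx": 0, "ty": 0, "tz": 0.0005, "wx": 0, "wy": 0, "wz": 0, "gripper": -1},
  ],
)

```text
clock: 7.65
tool_pos: [594.5, -80.2, 26.1]
orientation: [-0.0, 1.0, 0.016, -0.0]
contact_force: [-0.1, 0.5, -0.6]
gripper_width: 0.2
```

>>> move_arm(
  rows=[
    {"tx": 0, "ty": 0, "tz": 0.0005, "wx": 0, "wy": 0, "wz": 0, "gripper": -1},
    {"tx": 0, "ty": 0, "tz": 0.0005, "wx": 0, "wy": 0, "wz": 0, "gripper": -1},
  ],
)

```text
clock: 7.9
tool_pos: [594.5, -80.2, 25.6]
orientation: [-0.0, 1.0, 0.016, -0.0]
contact_force: [-0.7, -0.3, 0.1]
gripper_width: 0.4
```

>>> move_arm(
  rows=[
    {"tx": 0, "ty": 0, "tz": 0.0005, "wx": 0, "wy": 0, "wz": 0, "gripper": -1},
    {"tx": 0, "ty": 0, "tz": 0.0005, "wx": 0, "wy": 0, "wz": 0, "gripper": -1},
  ],
)

```text
clock: 8.15
tool_pos: [594.5, -80.2, 25.2]
orientation: [0.0, 1.0, 0.016, 0.0]
contact_force: [-1.4, -0.6, 1.9]
gripper_width: -0.1
```

>>> move_arm(
  rows=[
    {"tx": 0, "ty": 0, "tz": 0.0003, "wx": 0, "wy": 0, "wz": 0, "gripper": -1},
    {"tx": 0, "ty": 0, "tz": 0.0003, "wx": 0, "wy": 0, "wz": 0, "gripper": -1},
  ],
)

```text
clock: 8.4
tool_pos: [594.6, -80.2, 25.2]
orientation: [0.0, 1.0, 0.016, 0.0]
contact_force: [-2.5, -0.3, 8.3]
gripper_width: 0.0
```

Contact at z ≈ 25.2, and 8 N now. I'll begin the pull.

>>> move_arm(
  rows=[
    {"tx": -0.001, "ty": 0, "tz": 0, "wx": 0, "wy": 0, "wz": 0, "gripper": -1},
    {"tx": -0.003, "ty": 0, "tz": 0, "wx": 0, "wy": 0, "wz": 0, "gripper": -1},
    {"tx": -0.005, "ty": 0, "tz": 0, "wx": 0, "wy": 0, "wz": 0, "gripper": -1},
    {"tx": -0.007, "ty": 0, "tz": 0, "wx": 0, "wy": 0, "wz": 0, "gripper": -1},
  ],
)

```text
clock: 8.9
tool_pos: [588.1, -80.6, 25.2]
orientation: [0.0, 1.0, 0.016, 0.001]
contact_force: [2.9, -0.1, 5.0]
gripper_width: -0.1
```

```bash
python3 - <<'E'
from h import *
for n in ["top","scene"]:
    c=env.camera(n)
    print(n,[(np.round(d["centre"],1).tolist(),round(d["p"],2)) for d in env.place_of("plate",c)][:3])
print(env.read_state()["contact_force"],env.read_state()["clock"])
E
```

```text
top [([677.1, 97.6, 0.5], 0.64), ([492.9, -422.8, 0.9], 0.45)]
scene [([610.7, -77.4, 17.4], 0.86), ([675.4, 98.8, 0.8], 0.83), ([546.2, -209.7, 17.5], 0.43)]
[-0.4689365   1.01362614  7.39582598] 9.1
```

The plate follows (origin x 619 → 611). I'll press slightly more and keep pulling.

>>> move_arm(
  rows=[
    {"tx": -0.002, "ty": 0, "tz": 0.0001, "wx": 0, "wy": 0, "wz": 0, "gripper": -1},
    {"tx": -0.004, "ty": 0, "tz": 0.0001, "wx": 0, "wy": 0, "wz": 0, "gripper": -1},
    {"tx": -0.006, "ty": 0, "tz": 0.0001, "wx": 0, "wy": 0, "wz": 0, "gripper": -1},
    {"tx": -0.008, "ty": 0, "tz": 0.0001, "wx": 0, "wy": 0, "wz": 0, "gripper": -1},
    {"tx": -0.01, "ty": 0, "tz": 0.0001, "wx": 0, "wy": 0, "wz": 0, "gripper": -1},
  ],
)

```text
clock: 9.72
tool_pos: [578.2, -80.9, 25.2]
orientation: [0.0, 1.0, 0.016, 0.001]
contact_force: [1.5, 0.5, 7.4]
gripper_width: -0.0
```

>>> move_arm(
  rows=[
    {"tx": -0.002, "ty": 0, "tz": 0, "wx": 0, "wy": 0, "wz": 0, "gripper": -1},
    {"tx": -0.004, "ty": 0, "tz": 0, "wx": 0, "wy": 0, "wz": 0, "gripper": -1},
    {"tx": -0.006, "ty": 0, "tz": 0, "wx": 0, "wy": 0, "wz": 0, "gripper": -1},
    {"tx": -0.008, "ty": 0, "tz": 0, "wx": 0, "wy": 0, "wz": 0, "gripper": -1},
    {"tx": -0.01, "ty": 0, "tz": 0, "wx": 0, "wy": 0, "wz": 0, "gripper": -1},
  ],
)

```text
clock: 10.35
tool_pos: [568.2, -81.3, 25.2]
orientation: [0.0, 1.0, 0.016, 0.001]
contact_force: [3.0, 0.5, 6.8]
gripper_width: -0.3
```

>>> move_arm(
  rows=[
    {"tx": -0.002, "ty": 0, "tz": 0, "wx": 0, "wy": 0, "wz": 0, "gripper": -1},
    {"tx": -0.004, "ty": 0, "tz": 0, "wx": 0, "wy": 0, "wz": 0, "gripper": -1},
    {"tx": -0.006, "ty": 0, "tz": 0, "wx": 0, "wy": 0, "wz": 0, "gripper": -1},
    {"tx": -0.008, "ty": 0, "tz": 0, "wx": 0, "wy": 0, "wz": 0, "gripper": -1},
    {"tx": -0.01, "ty": 0, "tz": 0, "wx": 0, "wy": 0, "wz": 0, "gripper": -1},
    {"tx": -0.012, "ty": 0, "tz": 0, "wx": 0, "wy": 0, "wz": 0, "gripper": -1},
    {"tx": -0.014, "ty": 0, "tz": 0, "wx": 0, "wy": 0, "wz": 0, "gripper": -1},
  ],
)

```text
clock: 11.22
tool_pos: [554.3, -81.7, 25.2]
orientation: [0.0, 1.0, 0.016, 0.001]
contact_force: [2.2, 1.0, 7.8]
gripper_width: 0.5
```

```bash
python3 - <<'E'
from h import *
c=env.camera("scene")
print([(np.round(d["centre"],1).tolist(),round(d["p"],2)) for d in env.place_of("plate",c)][:3])
x0,y0,w,h=220,220,180,140
cv2.imwrite("pics/s3.png",cv2.resize(c["pixels"][y0:y0+h,x0:x0+w],None,fx=4,fy=4,interpolation=cv2.INTER_CUBIC))
to([0,0,0])
E
```

```text
[([678.8, 98.5, -2.5], 0.93), ([578.2, -76.8, 18.9], 0.9), ([509.5, 100.8, -1.6], 0.68)]
world [582.8 -80.9   4.6] shift mm [28.79  0.12 20.65] rotvec [ 0.0004 -0.0014 -0.0002] t 11.325 F [ 0.49 -0.52  9.71]
```

View pics/s3.png

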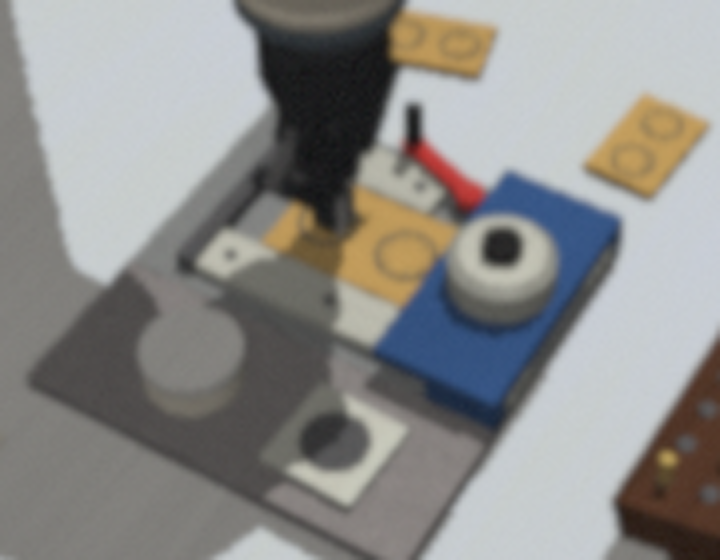

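The plate follows well: its front edge at about (290,215) in the crop is some 25 mm short of the stop.

>>> move_arm(
  rows=[
    {"tx": -0.002, "ty": 0, "tz": 0, "wx": 0, "wy": 0, "wz": 0, "gripper": -1},
    {"tx": -0.004, "ty": 0, "tz": 0, "wx": 0, "wy": 0, "wz": 0, "gripper": -1},
    {"tx": -0.006, "ty": 0, "tz": 0, "wx": 0, "wy": 0, "wz": 0, "gripper": -1},
    {"tx": -0.008, "ty": 0, "tz": 0, "wx": 0, "wy": 0, "wz": 0, "gripper": -1},
    {"tx": -0.01, "ty": 0, "tz": 0, "wx": 0, "wy": 0, "wz": 0, "gripper": -1},
    {"tx": -0.012, "ty": 0, "tz": 0, "wx": 0, "wy": 0, "wz": 0, "gripper": -1},
    {"tx": -0.014, "ty": 0, "tz": 0, "wx": 0, "wy": 0, "wz": 0, "gripper": -1},
    {"tx": -0.016, "ty": 0, "tz": 0, "wx": 0, "wy": 0, "wz": 0, "gripper": -1},
  ],
)

```text
clock: 12.32
tool_pos: [538.3, -82.2, 25.2]
orientation: [0.0, 1.0, 0.016, 0.001]
contact_force: [2.4, 0.9, 8.2]
gripper_width: -0.0
```

>>> move_arm(
  rows=[
    {"tx": -0.001, "ty": 0, "tz": 0, "wx": 0, "wy": 0, "wz": 0, "gripper": -1},
    {"tx": -0.002, "ty": 0, "tz": 0, "wx": 0, "wy": 0, "wz": 0, "gripper": -1},
    {"tx": -0.003, "ty": 0, "tz": 0, "wx": 0, "wy": 0, "wz": 0, "gripper": -1},
    {"tx": -0.004, "ty": 0, "tz": 0, "wx": 0, "wy": 0, "wz": 0, "gripper": -1},
  ],
)

```text
clock: 12.82
tool_pos: [534.3, -82.4, 25.2]
orientation: [0.0, 1.0, 0.016, 0.001]
contact_force: [1.5, 0.1, 8.0]
gripper_width: 0.3
```

>>> move_arm(
  rows=[
    {"tx": -0.001, "ty": 0, "tz": 0, "wx": 0, "wy": 0, "wz": 0, "gripper": -1},
    {"tx": -0.002, "ty": 0, "tz": 0, "wx": 0, "wy": 0, "wz": 0, "gripper": -1},
  ],
)

```text
clock: 13.08
tool_pos: [532.3, -82.4, 25.2]
orientation: [0.0, 1.0, 0.016, 0.001]
contact_force: [1.6, 0.4, 7.9]
gripper_width: 0.1
```

>>> move_arm(
  rows=[
    {"tx": -0.001, "ty": 0, "tz": 0, "wx": 0, "wy": 0, "wz": 0, "gripper": -1},
    {"tx": -0.002, "ty": 0, "tz": 0, "wx": 0, "wy": 0, "wz": 0, "gripper": -1},
  ],
)

```text
clock: 13.32
tool_pos: [530.4, -82.5, 25.2]
orientation: [0.0, 1.0, 0.016, 0.001]
contact_force: [1.5, 1.6, 8.4]
gripper_width: 0.1
```

>>> move_arm(
  rows=[
    {"tx": -0.001, "ty": 0, "tz": 0, "wx": 0, "wy": 0, "wz": 0, "gripper": -1},
    {"tx": -0.002, "ty": 0, "tz": 0, "wx": 0, "wy": 0, "wz": 0, "gripper": -1},
  ],
)

```text
clock: 13.58
tool_pos: [528.8, -82.6, 25.2]
orientation: [0.0, 1.0, 0.016, 0.001]
contact_force: [4.4, 0.4, 5.4]
gripper_width: 0.2
```

>>> move_arm(
  rows=[
    {"tx": -0.001, "ty": 0, "tz": 0, "wx": 0, "wy": 0, "wz": 0, "gripper": -1},
    {"tx": -0.002, "ty": 0, "tz": 0, "wx": 0, "wy": 0, "wz": 0, "gripper": -1},
  ],
)

```text
clock: 13.82
tool_pos: [526.8, -82.7, 25.2]
orientation: [0.0, 1.0, 0.016, 0.001]
contact_force: [4.8, 0.8, 5.4]
gripper_width: 0.2
```

Fx rose to 4.8 ≈ 0.9·Fz while the tip kept moving, so the tip is slipping and the plate is against the stop. I'll lift and check.

>>> move_arm(
  rows=[
    {"tx": 0, "ty": 0, "tz": 0, "wx": 0, "wy": 0, "wz": 0, "gripper": -1},
    {"tx": 0, "ty": 0, "tz": -0.005, "wx": 0, "wy": 0, "wz": 0, "gripper": -1},
    {"tx": 0, "ty": 0, "tz": -0.03, "wx": 0, "wy": 0, "wz": 0, "gripper": -1},
    {"tx": 0, "ty": 0, "tz": -0.07, "wx": 0, "wy": 0, "wz": 0, "gripper": -0.3},
    {"tx": -0.05, "ty": 0, "tz": -0.1, "wx": 0, "wy": 0, "wz": 0, "gripper": -0.3},
    {"tx": -0.1, "ty": 0, "tz": -0.1, "wx": 0, "wy": 0, "wz": 0, "gripper": -0.3},
    {"tx": -0.1, "ty": 0, "tz": -0.1, "wx": 0, "wy": 0, "wz": 0, "gripper": -0.3},
  ],
)

```text
clock: 14.7
tool_pos: [421.5, -84.9, 125.0]
orientation: [-0.0, 1.0, 0.016, -0.002]
contact_force: [1.0, -0.9, -0.6]
gripper_width: 30.2
```

```bash
python3 - <<'E'
from h import *
K=[]
for n in ["scene","top"]:
    c=env.camera(n)
    for t in ["plate","lever_knob"]: print(n,t,[(np.round(d["centre"],1).tolist(),round(d["p"],2)) for d in env.place_of(t,c)][:3])
    if n=="scene": overlay(c,P,1.2,-30,"pics/o4.png",(240,230,145,115),5)
k=[32-55*np.sin(1.2),58+55*np.cos(1.2),43.5]
to([k[0],k[1],80]); st=env.read_state(); print(st["gripper_width"],st["tool_pos"])
E
```

```text
scene plate [([555.1, -78.7, 19.6], 0.66), ([679.3, 97.6, -1.1], 0.63), ([510.2, 100.1, -0.1], 0.58)]
scene lever_knob [([562.8, -1.8, 47.6], 0.6), ([640.5, -211.4, 23.6], 0.38)]
top plate [([554.6, -82.0, 17.5], 0.96), ([507.5, 105.0, -3.4], 0.87), ([676.0, 94.8, -2.2], 0.66)]
top lever_knob [([564.8, -6.8, 51.6], 0.48), ([581.5, -78.6, -0.7], 0.44)]
world [561.1  -3.6  84.6] shift mm [137.29 -77.64  40.04] rotvec [ 0.0001 -0.0002  0.0001] t 15.0 F [ 0.42 -0.25  0.08]
29.761999048320515 [426.33100194 -85.64244878 124.60666428]
```

View pics/o4.png

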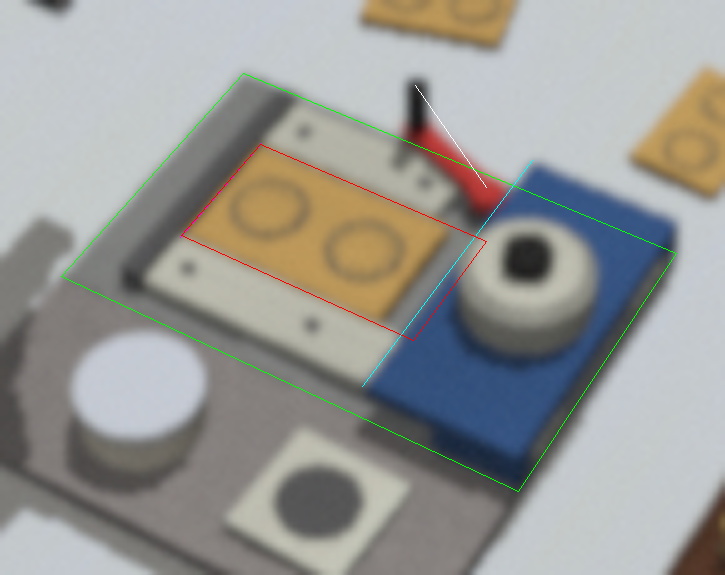

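The plate sits against the stop, its front edge on the drawn line, and the lever still stands at about 1.2 rad. Now to the knob, with the fingers 30 mm open.

>>> move_arm(
  rows=[
    {"tx": 0.04, "ty": -0.025, "tz": 0, "wx": 0, "wy": 0, "wz": 0, "gripper": -0.3},
    {"tx": 0.08, "ty": -0.05, "tz": 0, "wx": 0, "wy": 0, "wz": 0, "gripper": -0.3},
    {"tx": 0.12, "ty": -0.07, "tz": 0, "wx": 0, "wy": 0, "wz": 0, "gripper": -0.3},
    {"tx": 0.138, "ty": -0.078, "tz": 0, "wx": 0, "wy": 0, "wz": 0, "gripper": -0.3},
    {"tx": 0.138, "ty": -0.078, "tz": 0.03, "wx": 0, "wy": 0, "wz": 0, "gripper": -0.3},
    {"tx": 0.138, "ty": -0.078, "tz": 0.04, "wx": 0, "wy": 0, "wz": 0, "gripper": -0.3},
    {"tx": 0.138, "ty": -0.078, "tz": 0.04, "wx": 0, "wy": 0, "wz": 0, "gripper": -0.3},
  ],
)

```text
clock: 15.88
tool_pos: [560.6, -3.2, 84.2]
orientation: [-0.0, 1.0, 0.016, -0.001]
contact_force: [-0.2, 0.9, 0.7]
gripper_width: 29.9
```

```bash
python3 - <<'E'
from h import *
c=env.camera("scene"); x0,y0,w,h=240,190,145,115
cv2.imwrite("pics/s5.png",cv2.resize(c["pixels"][y0:y0+h,x0:x0+w],None,fx=5,fy=5,interpolation=cv2.INTER_CUBIC))
print([(np.round(d["centre"],1).tolist(),round(d["p"],2)) for d in env.place_of("lever_knob",c)][:3])
to([32-55*np.sin(1.2),58+55*np.cos(1.2),36])
E
```

```text
[([561.6, -2.7, 49.1], 0.54), ([611.6, -23.8, 28.1], 0.23)]
world [561.1  -3.6  40.6] shift mm [-0.24  0.24 44.72] rotvec [ 0.0001 -0.0004 -0.0005] t 15.975 F [0.02 0.13 0.35]
```

View pics/s5.png

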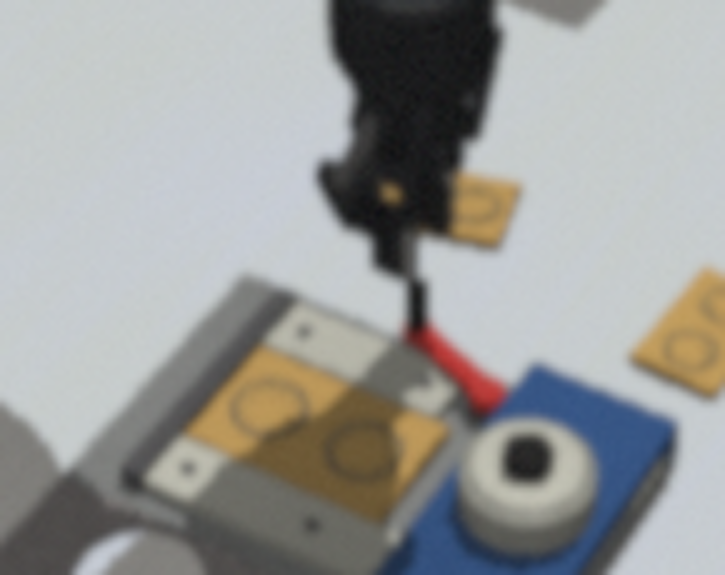

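The fingers stand above the knob at (415,285). Lowering.

>>> move_arm(
  rows=[
    {"tx": 0, "ty": 0, "tz": 0.01, "wx": 0, "wy": 0, "wz": 0, "gripper": -0.3},
    {"tx": 0, "ty": 0, "tz": 0.02, "wx": 0, "wy": 0, "wz": 0, "gripper": -0.3},
    {"tx": 0, "ty": 0, "tz": 0.03, "wx": 0, "wy": 0, "wz": 0, "gripper": -0.3},
    {"tx": 0, "ty": 0, "tz": 0.03, "wx": 0, "wy": 0, "wz": 0, "gripper": -0.3},
  ],
)

```text
clock: 16.48
tool_pos: [560.4, -3.2, 53.7]
orientation: [-0.0, 1.0, 0.016, -0.001]
contact_force: [0.3, 0.5, 0.1]
gripper_width: 30.2
```

>>> move_arm(
  rows=[
    {"tx": 0, "ty": 0, "tz": 0.007, "wx": 0, "wy": 0, "wz": 0, "gripper": -0.3},
    {"tx": 0, "ty": 0, "tz": 0.014, "wx": 0, "wy": 0, "wz": 0, "gripper": -0.3},
    {"tx": 0, "ty": 0, "tz": 0.014, "wx": 0, "wy": 0, "wz": 0, "gripper": -0.3},
  ],
)

```text
clock: 16.85
tool_pos: [560.7, -3.2, 40.2]
orientation: [-0.0, 1.0, 0.016, -0.0]
contact_force: [-0.3, 0.9, 1.0]
gripper_width: 29.8
```

>>> move_arm(
  rows=[
    {"tx": 0, "ty": 0, "tz": 0, "wx": 0, "wy": 0, "wz": 0, "gripper": -1},
    {"tx": 0, "ty": 0, "tz": 0, "wx": 0, "wy": 0, "wz": 0, "gripper": -1},
    {"tx": 0, "ty": 0, "tz": 0, "wx": 0, "wy": 0, "wz": 0, "gripper": -1},
    {"tx": 0, "ty": 0, "tz": 0, "wx": 0, "wy": 0, "wz": 0, "gripper": -1},
  ],
  newtons=20,
)

```text
clock: 17.35
tool_pos: [561.0, -3.2, 40.9]
orientation: [-0.0, 1.0, 0.016, 0.0]
contact_force: [-1.0, 0.3, 0.4]
gripper_width: 10.4
```

```bash
python3 - <<'E'
from h import *
s=env.read_state(); print(s["gripper_width"],s["contact_force"])
# knob from grasp: y known in tool frame; solve angle from bed-frame y
w=s["tool_pos"]-P[:3]; c,q=np.cos(P[3]),np.sin(P[3]); l=[c*w[0]+q*w[1],-q*w[0]+c*w[1]]
a=np.arccos((l[1]-58)/55); print("bed",l,"ang",a, "knob x",32-55*np.sin(a))
for b in np.linspace(a,0,9): print(round(b,2),(55*(np.sin(a)-np.sin(b))).round(1),(-55*(np.cos(b)-np.cos(a))).round(1))
E
```

```text
10.36968681463468 [-1.03593524  0.28530414  0.40817844]
bed [np.float64(-19.291081598684666), np.float64(78.35539185256181)] ang 1.1916817814570198 knob x -19.094598760814833
1.19 0.0 -0.0
1.04 3.6 -7.4
0.89 8.2 -14.1
0.74 13.8 -20.1
0.6 20.2 -25.2
0.45 27.3 -29.2
0.3 35.0 -32.2
0.15 42.9 -34.0
0.0 51.1 -34.6
```

Gripped, with x and y matching the knob's circle at 1.19 rad. I'll swing the first half.

>>> move_arm(
  rows=[
    {"tx": 0.0017, "ty": -0.0038, "tz": 0, "wx": 0, "wy": 0, "wz": 0, "gripper": -1},
    {"tx": 0.0036, "ty": -0.0074, "tz": 0, "wx": 0, "wy": 0, "wz": 0, "gripper": -1},
    {"tx": 0.0058, "ty": -0.0109, "tz": 0, "wx": 0, "wy": 0, "wz": 0, "gripper": -1},
    {"tx": 0.0082, "ty": -0.0141, "tz": 0, "wx": 0, "wy": 0, "wz": 0, "gripper": -1},
    {"tx": 0.011, "ty": -0.0173, "tz": 0, "wx": 0, "wy": 0, "wz": 0, "gripper": -1},
    {"tx": 0.0138, "ty": -0.0201, "tz": 0, "wx": 0, "wy": 0, "wz": 0, "gripper": -1},
    {"tx": 0.017, "ty": -0.0228, "tz": 0, "wx": 0, "wy": 0, "wz": 0, "gripper": -1},
    {"tx": 0.0202, "ty": -0.0252, "tz": 0, "wx": 0, "wy": 0, "wz": 0, "gripper": -1},
  ],
)

```text
clock: 18.35
tool_pos: [580.7, 22.7, 40.7]
orientation: [0.0, 1.0, 0.016, 0.0]
contact_force: [-1.0, -5.1, 2.2]
gripper_width: 10.8
```

```bash
python3 - <<'E'
from h import *
c=env.camera("scene")
print([(np.round(d["centre"],1).tolist(),round(d["p"],2)) for d in env.place_of("lever_knob",c)][:2])
s=env.read_state(); print(s["gripper_width"],s["contact_force"])
for a in [.6]: to([32-55*np.sin(a),58+55*np.cos(a),36])
E
```

```text
[([583.0, 25.2, 47.6], 0.69)]
11.109362938304974 [-0.0287224  -2.4609052   1.68377388]
world [580.4  22.5  40.6] shift mm [-0.48  0.38  0.17] rotvec [-0.     -0.0006 -0.    ] t 18.45 F [-0.03 -2.46  1.68]
```

The knob follows. Second half, ending about 1 mm past nominal.

>>> move_arm(
  rows=[
    {"tx": 0.0035, "ty": -0.0021, "tz": 0, "wx": 0, "wy": 0, "wz": 0, "gripper": -1},
    {"tx": 0.0071, "ty": -0.004, "tz": 0, "wx": 0, "wy": 0, "wz": 0, "gripper": -1},
    {"tx": 0.0109, "ty": -0.0056, "tz": 0, "wx": 0, "wy": 0, "wz": 0, "gripper": -1},
    {"tx": 0.0148, "ty": -0.007, "tz": 0, "wx": 0, "wy": 0, "wz": 0, "gripper": -1},
    {"tx": 0.0187, "ty": -0.008, "tz": 0, "wx": 0, "wy": 0, "wz": 0, "gripper": -1},
    {"tx": 0.0227, "ty": -0.0088, "tz": 0, "wx": 0, "wy": 0, "wz": 0, "gripper": -1},
    {"tx": 0.0268, "ty": -0.0092, "tz": 0, "wx": 0, "wy": 0, "wz": 0, "gripper": -1},
    {"tx": 0.0309, "ty": -0.0094, "tz": 0, "wx": 0, "wy": 0, "wz": 0, "gripper": -1},
    {"tx": 0.0318, "ty": -0.0094, "tz": 0, "wx": 0, "wy": 0, "wz": 0, "gripper": -1},
  ],
)

```text
clock: 19.58
tool_pos: [612.0, 33.5, 40.7]
orientation: [-0.0, 1.0, 0.016, -0.0]
contact_force: [-4.2, 4.0, 5.3]
gripper_width: 11.3
```

```bash
python3 - <<'E'
from h import *
for n in ["scene","top"]:
    c=env.camera(n)
    print([(np.round(d["centre"],1).tolist(),round(d["p"],2)) for d in env.place_of("lever_knob",c)][:2])
    if n=="scene": overlay(c,P,0,-30,"pics/o6.png",(260,210,130,110),5.4)
s=env.read_state(); print(s["gripper_width"],s["contact_force"])
to([32,113,36])
E
```

```text
[([613.1, 34.4, 45.9], 0.61)]
[]
10.826233975145074 [-1.15677141  4.72512511  3.7187836 ]
world [611.2  33.1  40.6] shift mm [-0.81  0.43  0.11] rotvec [-0.0006 -0.     -0.0003] t 19.775 F [-1.16  4.73  3.72]
```

View pics/o6.png

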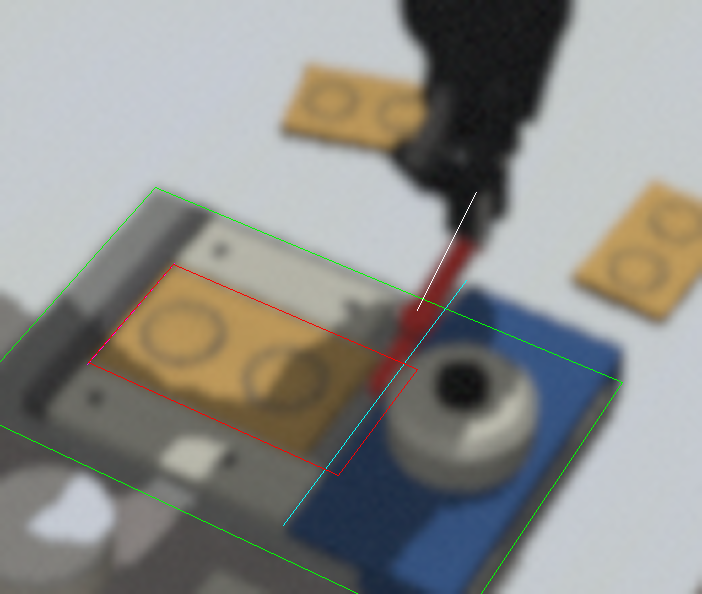

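The lever now lies across the channel behind the plate, nearly parallel to the bridge edge. I'll push further to feel the limit.

>>> move_arm(
  rows=[
    {"tx": 0.0007, "ty": 0.0005, "tz": 0, "wx": 0, "wy": 0, "wz": 0, "gripper": -1},
    {"tx": 0.0015, "ty": 0.0005, "tz": 0, "wx": 0, "wy": 0, "wz": 0, "gripper": -1},
    {"tx": 0.0015, "ty": 0.0005, "tz": 0, "wx": 0, "wy": 0, "wz": 0, "gripper": -1},
  ],
)

```text
clock: 20.15
tool_pos: [613.3, 33.5, 40.7]
orientation: [-0.001, 1.0, 0.016, -0.0]
contact_force: [-3.8, 9.8, 2.8]
gripper_width: 10.9
```

>>> move_arm(
  rows=[
    {"tx": 0.0007, "ty": 0, "tz": 0, "wx": 0, "wy": 0, "wz": 0, "gripper": -1},
    {"tx": 0.0015, "ty": 0, "tz": 0, "wx": 0, "wy": 0, "wz": 0, "gripper": -1},
    {"tx": 0.0015, "ty": 0, "tz": 0, "wx": 0, "wy": 0, "wz": 0, "gripper": -1},
  ],
)

```text
clock: 20.52
tool_pos: [614.9, 33.6, 40.7]
orientation: [-0.001, 1.0, 0.016, -0.0]
contact_force: [-2.8, 10.0, 3.9]
gripper_width: 11.1
```

>>> move_arm(
  rows=[
    {"tx": 0.0007, "ty": -0.0006, "tz": 0, "wx": 0, "wy": 0, "wz": 0, "gripper": -1},
    {"tx": 0.0015, "ty": -0.0006, "tz": 0, "wx": 0, "wy": 0, "wz": 0, "gripper": -1},
    {"tx": 0.0015, "ty": -0.0006, "tz": 0, "wx": 0, "wy": 0, "wz": 0, "gripper": -1},
  ],
)

```text
clock: 20.9
tool_pos: [615.8, 33.7, 40.7]
orientation: [-0.0, 1.0, 0.016, -0.001]
contact_force: [-6.3, 5.3, 5.5]
gripper_width: 11.0
```

>>> move_arm(
  rows=[
    {"tx": 0.0007, "ty": 0, "tz": 0, "wx": 0, "wy": 0, "wz": 0, "gripper": -1},
    {"tx": 0.0015, "ty": 0, "tz": 0, "wx": 0, "wy": 0, "wz": 0, "gripper": -1},
    {"tx": 0.0015, "ty": 0, "tz": 0, "wx": 0, "wy": 0, "wz": 0, "gripper": -1},
  ],
)

```text
clock: 21.28
tool_pos: [615.9, 33.8, 40.5]
orientation: [-0.0, 1.0, 0.016, -0.002]
contact_force: [-13.2, 3.8, 11.5]
gripper_width: 10.7
```

```bash
python3 - <<'E'
from h import *
for i in range(2):
    c=env.camera("scene")
    print([(np.round(d["centre"],1).tolist(),round(d["p"],2)) for d in env.place_of("lever_knob",c)][:2])
m=env.cut_out("lock_lever",c)
for d in m[:1]:
    ys,xs=np.nonzero(d["pixels"]); 
    f=cv2.fitLine(np.c_[xs,ys].astype(np.float32),cv2.DIST_L2,0,.01,.01).ravel(); print(d["p"],len(xs),f,"slope deg",np.degrees(np.arctan2(f[1],f[0])))
for a in [-.05,0,.05,.1,.2]:
    q=proj(c,bed(P,[[32,58,25],[32-55*np.sin(a),58+55*np.cos(a),25]])); v=q[1]-q[0]; print(a,np.degrees(np.arctan2(v[1],v[0])))
E
```

```text
[([615.1, 37.6, 48.2], 0.58)]
[([614.1, 36.8, 48.0], 0.62)]
0.65 191 [  0.5644226  -0.825486  337.04712   268.49738  ] slope deg -55.63779
-0.05 -49.68878219421776
0 -52.912474410489466
0.05 -56.23144678113261
0.1 -59.64405064012546
0.2 -66.73446919594896
```

The limit is felt: x stalled at 615.9 with Fx at -13 N. I'll release and lift.

>>> move_arm(
  rows=[
    {"tx": 0, "ty": 0, "tz": 0, "wx": 0, "wy": 0, "wz": 0, "gripper": -0.4},
    {"tx": 0, "ty": 0, "tz": 0, "wx": 0, "wy": 0, "wz": 0, "gripper": -0.4},
    {"tx": 0, "ty": 0, "tz": 0, "wx": 0, "wy": 0, "wz": 0, "gripper": -0.4},
    {"tx": 0, "ty": 0, "tz": 0, "wx": 0, "wy": 0, "wz": 0, "gripper": -0.4},
    {"tx": 0, "ty": 0, "tz": -0.015, "wx": 0, "wy": 0, "wz": 0, "gripper": -0.4},
    {"tx": 0, "ty": 0, "tz": -0.04, "wx": 0, "wy": 0, "wz": 0, "gripper": -0.4},
    {"tx": 0, "ty": 0, "tz": -0.09, "wx": 0, "wy": 0, "wz": 0, "gripper": -0.4},
    {"tx": -0.05, "ty": 0, "tz": -0.13, "wx": 0, "wy": 0, "wz": 0, "gripper": -0.4},
    {"tx": -0.11, "ty": 0, "tz": -0.15, "wx": 0, "wy": 0, "wz": 0, "gripper": -0.4},
    {"tx": -0.16, "ty": 0, "tz": -0.15, "wx": 0, "wy": 0, "wz": 0, "gripper": -0.4},
  ],
)

```text
clock: 22.78
tool_pos: [456.9, 28.2, 193.0]
orientation: [0.0, 1.0, 0.016, 0.002]
contact_force: [0.1, 0.1, -0.6]
gripper_width: 25.7
```

```bash
python3 - <<'E'
from h import *
for n in ["top","scene"]:
    c=env.camera(n)
    for t in ["lever_knob","plate","round_tin","spare_plate"]: print(n,t,[(np.round(d["centre"],1).tolist(),round(d["p"],2)) for d in env.place_of(t,c)][:2])
    overlay(c,P,0,-30,f"pics/o7{n}.png",(260,230,130,110) if n=="scene" else (325,160,125,100),5.5)
a,b=cv2.imread("pics/o7top.png"),cv2.imread("pics/o7scene.png")
cv2.imwrite("pics/o7.png",np.hstack([cv2.resize(a,(400,320)),cv2.resize(b,(400,320))]))
s=env.read_state();print(s["clock"],s["contact_force"],s["gripper_width"],s["tool_pos"])
E
```

```text
top lever_knob [([611.8, 30.7, 54.2], 0.81)]
top plate [([550.9, -82.9, 17.4], 0.94), ([674.2, 100.0, -0.1], 0.73)]
top round_tin [([543.3, -217.5, 14.9], 0.97), ([638.0, 402.4, -3.0], 0.49)]
top spare_plate [([643.8, -215.1, 13.5], 0.62)]
scene lever_knob [([615.5, 36.9, 45.4], 0.55), ([491.8, 420.7, 3.2], 0.31)]
scene plate [([675.9, 98.2, -0.3], 0.84), ([507.9, 104.3, 0.1], 0.73)]
scene round_tin [([542.6, -209.9, 18.9], 0.57)]
scene spare_plate [([642.3, -211.6, 19.0], 0.93), ([630.3, -413.3, -0.3], 0.64)]
23.275 [-0.3471447   0.17437919 -0.05160104] 25.58456307819871 [458.62925281  28.20168364 190.60754923]
```

View pics/o7.png

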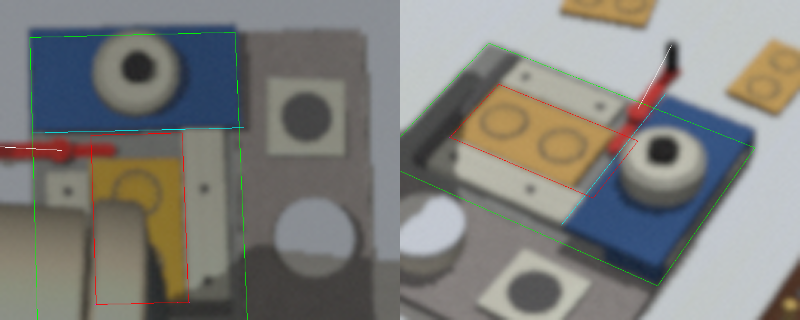

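The lever lies shut across the channel on the zero-angle line, its toe behind the plate. The plate is at the stop, the bystanders haven't moved and the arm is clear.

```bash
python3 -c "
from station import env
print(env.job_done(), env.read_state()['clock'])"
```

```text
the job is handed in; nothing more can be done
the job is handed in; nothing more can be done
```

The plate is home against the front stop and the lever is shut. I handed the job in at about 23 s on the clock; it reported no verdict.

- **Pull:** I pressed on the plate with shut fingers and drew it about 66 mm forward until the fingertip slipped against the stop. The highest force I read was about 10 N, but readings come only at the end of each move.
- **Lever:** I gripped the knob, swung it from about 1.19 rad to shut, and pushed until it stalled with about 13 N on the tool. Then I let go and lifted clear.
- **Last checks:** In the final pictures the lever lies on the zero-angle line with its toe behind the plate. The plate's front edge was on the stop line in the scene view.
- **Other things:** The round tin and spare plate read within a few mm of where they started. I did not re-measure the other bystanders, but the arm did not work near them. The gripper is clear and its force reading is about zero.
- **Disagreements:**
  - My first nominal shut position was about 4 mm short of the limit, so I pushed on until I felt it.
  - In the last pictures only the top view's network found the plate. It was 0 to 2 mm from where it should be, closer to the front, which is within the network's error.

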